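# Complete the spice row and thread its retaining rod

## Robot

A 6-joint arm with a two-finger parallel gripper is mounted at the origin on a cart in front of the work surface, level with it; the furniture and walls round the work are solid. World frame = base frame: x ahead of the robot, y to its left, z up, the work surface at z = 0. Lengths are in m, angles in rad, forces in N, time in s.
With the tool pointing down it reaches from about 0.25 to 0.775 m from the base axis. Payload 4 kg.
Tool frame: the origin (TCP) lies midway between the tips of the shut fingers; the grasp point (between the pads) lies 19 mm behind it; y points along the fingers, x is the direction in which the jaws open and shut, and the axes are right-handed (so a half turn about y gives the same grasp; the last joint's range is limited). The gripper opens to 94 mm and grips with 3 to 60 N. Pads are 16 mm wide; open, the fingers measure 119 mm over their backs; the gripper's body (75 mm by 177 mm) begins 78 mm behind the grasp point.
Start: joints at [1.085, 0.087, 1.371, -0, 1.684, -0.103], TCP at [0.205, 0.51, 0.206] pointing down, gripper open.
Joint ranges: [-3.1, 3.1], [-0.76, 2.03], [0.27, 2.55], [-1.08, 4.22], [0.17, 2.65], [-2.57, 2.57]. Speed limits (rad/s): [2.79, 2.79, 3.14, 3.14, 3.14, 3.14].

## Interface

Orientations are given as [roll, pitch, yaw] about the fixed x, y, z axes, in that order (R = Rz(yaw) Ry(pitch) Rx(roll)).
In Python, from bench import robot gives the robot as it stands.
- The arm moves only by the shell command python3 -m creep 'ROWS'. ROWS is JSON, a list of rows, each a list of 7 numbers: the shift along the tool's x, y, z in mm, then the turn, a rotation vector about the tool's x, y, z in degrees, then the closure in counts, from 0 (fully open) to 255 (shut). A call has 1 to 5 rows; each row is the pose to reach, as a shift and turn from the pose commanded when the call began, along the tool's axes at that moment; what a row does not reach only later rows make up. A row lasts 1/8 s, in which the tool goes at most 62.5 mm and 10.7 degrees, less where a joint would pass 70% of its speed; a pose out of reach is approached as far as the arm can. A call with a gripper value outside its range is refused whole. The fingers move at their own pace and stop on an object; the grip force is fixed at half the most. Time passes only in rows, so rows that repeat a pose let the fingers close. It gives the time, the measured TCP pose, the force and the opening at its end, in the units of the state.
- robot.get_obs(): the state, without advancing time (a new reading comes with each control period).
- robot.snapshot(name): name is "scene" or "top" or "wrist"; returns a dict with "color" (480x640x3 uint8, blue, green, red), "fx", "fy", "cx", "cy" (pixels), "world_from_camera" (4x4, takes a point from camera to world coordinates); the wrist camera has in their place "mount" (4x4, takes a point from camera to tool coordinates, whose origin is the TCP and whose axes are the tool frame's). Camera axes: x right, y down, z forward; pixel columns grow to the right and rows downward; lengths in m; the calibration is good to about 2 mm. The wrist camera is an equidistant fisheye: a pixel r from the principal point sees the ray r / f radians off the axis. A picture is of the moment at which its call begins: read the wrist's pose just before it. There is no depth.
- robot.close_job(): hands the job in, once; it reports no verdict.
Trained networks look in the newest picture that a camera, given by its name, has taken for a name from the list of things; names that differ only in an ending like _2 or _b are one class to them, and where a whole thing is asked for, a point or a joint stands for the part that bears it (a point fixed in the world has none). Each returns a list of dicts, best first, with "p" (0 to 1); they miss things now and then, are a little off and sometimes report something else, mostly with a low value. They report only what shows in the picture. A call takes as long as a camera call.
- robot.spot_in(name, camera): "point" ([x, y, z] in m, in world coordinates, good to about 4 mm: the middle of the surface that is visible of it).
- robot.landmark_of(name, camera): "point" ([x, y, z] in m, in world coordinates, good to about 4 mm: a listed point, or the origin of a listed thing).
The state is a dict: "time": time; "joint_positions": joint angles; "qvel": joint speeds; "joint_torque": joint torques, N m; "tool_pos": TCP position; "ee_rot": TCP orientation; "wrist_force": force on the tool from outside, world axes, zero at the start; "wrist_torque": the same for the moment, N m; "width": finger opening in m.
Only numpy, scipy, OpenCV 4.12 (cv2) and the standard library are available. Lean on these libraries where they do the work, as an engineer would, in place of code of your own. Each camera call takes 0.05 s, during which the arm holds its last target.

## Task

Set the spice jar that stands alone out on the open bench (not one of the jars along the back edge) upright into the empty middle bay of the spice rack; put it down, do not drop it. Then thread the steel retaining rod through both of the rack's eyelets, in front of the jars, and push it fully home, until its square handle comes up against the eyelet. Leave the other two jars standing in their bays and do not disturb the dosing cup.

Things in the scene. Friction and masses are not known exactly. Their poses are not given: they have to be found in the camera images.
- rack: Low wooden spice rack fixed to the bench, 172 mm long (y), x -51 to +33 mm; origin on the bench under the middle bay's centre, front faces -x. Three bays at y = +50, 0, -50 mm, each 47 mm wide, 48 deep, floor z = 8 mm; dividers and end walls reach z = 38, back (x = 24 to 30) z = 48, front lip z = 18 mm. A steel post with a ring eyelet at each end of the front.
- bay_mid (a point): centre of the floor of the empty middle bay (rack frame 0, 0, 8 mm); axes as the rack
- eye_left (a point): centre of the eyelet at the rack's +y end (rack frame -33, 77, 80 mm): upright steel ring of 6 mm round bar, opening 16 mm wide, outside 28 mm wide; the hole's axis is the rack's y
- eye_right (a point): centre of the same eyelet at the rack's -y end (rack frame -33, -77, 80 mm); the two holes are in line
- rod: Retaining rod lying on the bench: square dark steel handle 22 x 42 x 22 mm, and a straight round steel shaft 10 mm thick, 175 mm long, round nose, leaving the handle along the rod's -y at z = 11 mm. Origin at the underside of the handle's centre; it balances about 10 mm from there towards the shaft. 0.12 kg, 217 mm long in all.
- rod_neck (a point): the handle's end face where the shaft leaves it (rod frame 0, -21, 11 mm)
- rod_tip (a point): the nose of the shaft (rod frame 0, -196, 11 mm)
- jar_loose: Spice jar standing alone on the bench: round, 41 mm in diameter, 105 mm tall, with a dark screw cap (height 84 to 105 mm, 41 mm across); origin at the centre of its underside, z up
- jar_left: the same kind of jar, standing in the rack's +y bay
- jar_right: the same kind of jar, standing in the rack's -y bay
- dosing_cup: bystander: small steel cup, 60 mm in diameter, 48 mm tall, standing on the bench; origin at the centre of its underside

How it is judged:
By the outcome, as a careful person would: the job done as asked, in the order asked, and still so for the second after the job is handed in, with the robot touching nothing.
It also fails if it takes over 61 s, if anything falls off the work surface, if the arm or the gripper's body presses on something with over 40 N, if the wrist force passes 120 N, or if a joint passes its speed limit or range.

## Working session

There is one attempt and no reset: what is moved stays moved. The work goes in short steps, Python scripts to look and compute and a shell command to move; the robot and the scene stay as the last step left them, time stands still between calls to the robot, and variables do not carry over. Pictures are saved under pics/ and viewed, and the job is handed in when it is done.

```bash
ls; mkdir -p pics
python3 - <<'E'
from bench import robot
import cv2
o=robot.get_obs()
for k in o: print(k,o[k])
for c in ("scene","top"):
    s=robot.snapshot(c); cv2.imwrite(f"pics/{c}0.png",s["color"])
    for n in ("rack","bay_mid","eye_left","eye_right","rod","rod_neck","rod_tip","jar_loose","dosing_cup"):
        r=robot.landmark_of(n,c)
        print(c,n,[(round(d["p"],2),[round(float(v),4) for v in d["point"]]) for d in r[:4]])
print(robot.get_obs()["time"])
E
```

```text
pics
time 0.0
joint_positions [ 1.08491650e+00  8.79750870e-02  1.37221846e+00 -1.46332366e-05
  1.68360185e+00 -1.03101860e-01]
qvel [ 0.0001241  -0.00118896 -0.00135987  0.00020718  0.00216934 -0.00051809]
joint_torque [ 4.25362077e-04 -3.40190434e+01 -3.02424395e+01  7.17734196e-02
  3.31148319e-02 -1.85051822e-04]
tool_pos [0.20518132 0.50971372 0.20431136]
ee_rot [-1.57058409  0.00219254  1.18801696]
wrist_force [-0.5087374   0.45937257  0.33706588]
wrist_torque [ 8.39066129e-05 -3.84928693e-02 -1.85383742e-02]
width 0.09408374109280994
scene rack [(0.94, [0.5778, -0.0944, 0.0025])]
scene bay_mid [(0.56, [0.5786, -0.0895, 0.0137])]
scene eye_left [(0.94, [0.5398, -0.0152, 0.0806]), (0.31, [0.6119, 0.1635, 0.0009])]
scene eye_right [(0.6, [0.5476, -0.1665, 0.0833])]
scene rod [(0.72, [0.4496, 0.3048, -0.0013]), (0.66, [0.4854, -0.3931, -0.0071])]
scene rod_neck [(0.78, [0.4477, 0.2803, 0.0089]), (0.63, [0.5793, -0.0938, 0.0023])]
scene rod_tip [(0.82, [0.4486, 0.1116, 0.0119]), (0.25, [0.5385, -0.0166, 0.0825])]
scene jar_loose [(0.83, [0.4871, -0.3919, -0.0025]), (0.28, [0.4446, 0.2826, 0.0123])]
scene dosing_cup [(0.82, [0.6118, 0.1618, 0.0009]), (0.4, [0.5764, -0.0858, 0.0125])]
top rack [(0.68, [0.5791, -0.0912, -0.0014]), (0.38, [0.5527, -0.1689, 0.0801])]
top bay_mid [(0.84, [0.5799, -0.0916, 0.0049])]
top eye_left [(0.71, [0.544, -0.0164, 0.0767])]
top eye_right [(0.83, [0.5531, -0.172, 0.0793])]
top rod [(0.71, [0.4481, 0.3038, 0.0035])]
top rod_neck [(0.77, [0.4528, 0.2805, 0.01])]
top rod_tip []
top jar_loose [(0.62, [0.4859, -0.3953, 0.0054])]
top dosing_cup [(0.7, [0.6116, 0.1676, 0.0011])]
1.0
```

View images.

View pics/scene0.png

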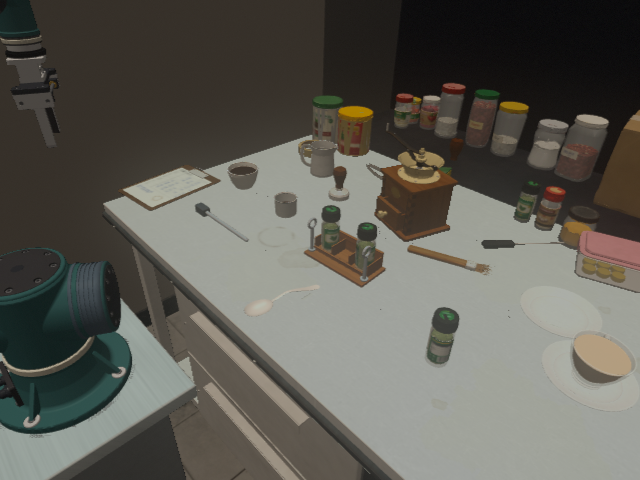

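View pics/top0.png

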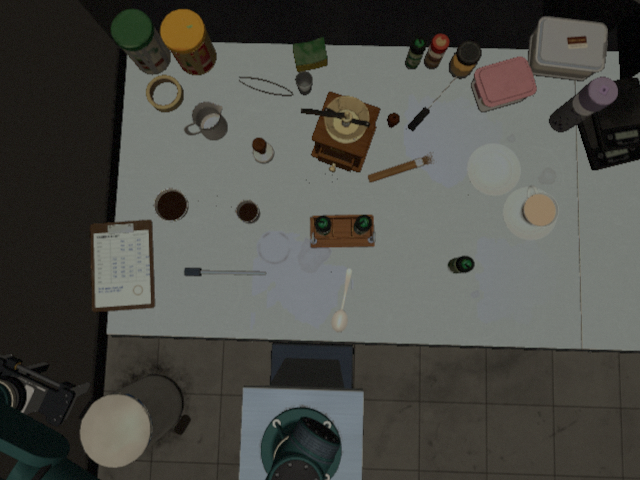

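```bash
cat > h.py <<'E'
from bench import robot
import numpy as np, cv2
from scipy.spatial.transform import Rotation as Ro
def pose():
    o=robot.get_obs(); return np.array(o["tool_pos"]),Ro.from_euler("xyz",o["ee_rot"]),o
def delta(p,yaw_deg):
    """shift mm and turn deg (tool axes) to TCP p, tool down, yaw"""
    p0,R0,o=pose()
    T=Ro.from_euler("xyz",[-90,0,yaw_deg],degrees=True)
    return np.round(R0.inv().apply(np.array(p)-p0)*1000,1), np.round((R0.inv()*T).as_rotvec(degrees=True),2)
def wrist(name):
    p,R,o=pose(); s=robot.snapshot("wrist"); cv2.imwrite(f"pics/{name}.png",s["color"])
    M=np.eye(4); M[:3,:3]=R.as_matrix(); M[:3,3]=p
    return s,M@s["mount"]
def pix2(s,W,u,v,z):
    """fisheye pixel -> world point on plane z"""
    x=(u-s["cx"])/s["fx"]; y=(v-s["cy"])/s["fy"]; th=np.hypot(x,y)
    d=np.array([x/th*np.sin(th),y/th*np.sin(th),np.cos(th)]); d=W[:3,:3]@d; c=W[:3,3]
    return c+d*(z-c[2])/d[2]
def proj(s,W,P):
    q=np.linalg.inv(W)@np.append(P,1); r=np.hypot(q[0],q[1]); th=np.arctan2(r,q[2])
    return s["cx"]+s["fx"]*th*q[0]/r, s["cy"]+s["fy"]*th*q[1]/r
def lm(n,c):
    return [(round(d["p"],2),[round(float(v),4) for v in d["point"]]) for d in robot.landmark_of(n,c)[:3]]
E
python3 - <<'E'
from h import *
print(delta([0.4865,-0.3935,0.20],3)); print(delta([0.40,0.15,0.206],30))
s,W=wrist("w0"); print(s["mount"].round(3),s["fx"],s["cx"],s["cy"])
E
```

```text
(array([-733.3,    5.4, -598.3]), array([-0.000e+00,  6.507e+01,  1.000e-02]))
(array([-261.5,   -0.5, -315. ]), array([-0.000e+00,  3.807e+01,  1.000e-02]))
[[ 1.     0.001  0.    -0.001]
 [ 0.    -0.248  0.969 -0.18 ]
 [ 0.001 -0.969 -0.248  0.072]
 [ 0.     0.     0.     1.   ]] 371.64829954431775 321.6938110244003 242.79937940046386
```

View pics/w0.png

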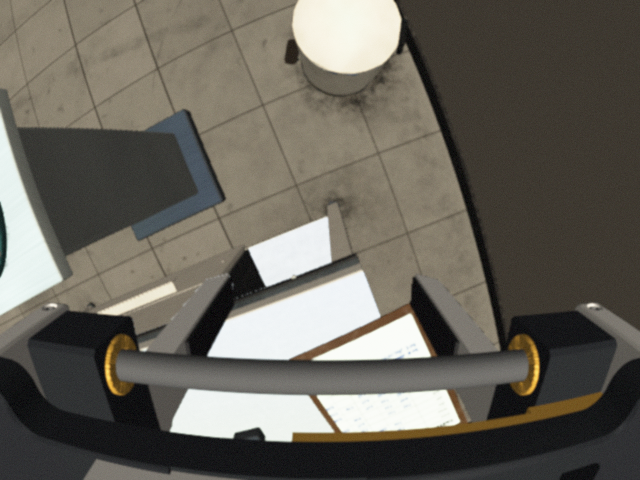

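```bash
python3 -m creep '[[-733,0,-598,0,65,0,0],[-733,0,-598,0,65,0,0],[-733,0,-598,0,65,0,0],[-733,0,-598,0,65,0,0],[-733,0,-598,0,65,0,0]]'
python3 - <<'E'
from h import *
print(pose()[2]["tool_pos"],delta([0.4865,-0.3935,0.20],3),pose()[2]["joint_positions"])
E
```

```text
time: 1.68
tool_pos: [0.2985, 0.2101, 0.2057]
ee_rot: [-1.571, -0.002, 0.245]
wrist_force: [0.5, -0.6, 0.2]
width: 0.0941
[0.29845474 0.2100617  0.205741  ] (array([  35.9,    5.7, -631.2]), array([-1.000e-02,  1.105e+01,  9.000e-02])) [ 4.57808847e-01 -3.39304513e-01  1.74978434e+00 -2.36599972e-04
  1.72957239e+00  2.12540798e-01]
```

```bash
python3 -m creep '[[36,0,-631,0,11,0,0],[36,0,-631,0,11,0,0],[36,0,-631,0,11,0,0],[36,0,-631,0,11,0,0],[36,0,-631,0,11,0,0]]'
python3 - <<'E'
from h import *
print(delta([0.4865,-0.3935,0.20],3))
E
```

```text
time: 2.3
tool_pos: [0.3931, -0.0882, 0.2059]
ee_rot: [-1.571, -0.002, 0.058]
wrist_force: [0.3, 0.6, -0.2]
width: 0.0941
(array([  75.5,    6.1, -310.2]), array([0.01, 0.32, 0.1 ]))
```

```bash
python3 -m creep '[[75,5,-310,0,0,0,0],[75,5,-310,0,0,0,0],[75,5,-310,0,0,0,0],[75,5,-310,0,0,0,0],[75,5,-310,0,0,0,0]]'; python3 -m creep '[[2,0,-7,0,0,0,0],[2,0,-7,0,0,0,0]]';python3 - <<'E'
from h import *
s,W=wrist("w1")
l=lm("jar_loose","wrist");print(l, delta([0.4865,-0.3935,0.20],3))
for z in (0,0.105): print(proj(s,W,[.4865,-.3935,z]))
E
```

```text
time: 2.92
tool_pos: [0.4843, -0.387, 0.2005]
ee_rot: [-1.571, -0.001, 0.058]
wrist_force: [-0.6, 0.6, 0.5]
width: 0.0938
time: 3.18
tool_pos: [0.4862, -0.3916, 0.2]
ee_rot: [-1.569, 0.001, 0.058]
wrist_force: [-0.0, 0.1, 0.7]
width: 0.0942
[(0.81, [0.4812, -0.3918, 0.0012])] (array([-0.1,  1.4, -3. ]), array([0.  , 0.42, 0.04]))
(np.float64(322.24703805846343), np.float64(220.32417435491013))
(np.float64(322.217147449853), np.float64(246.13153760216025))
```

View pics/w1.png

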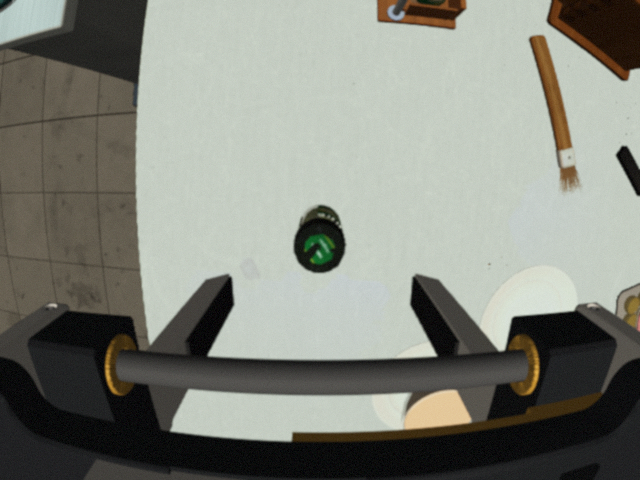

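The wrist picture shows the loose jar's cap centred at (320, 246), about 2 px from the predicted (322, 246), so I shift 1.5 mm and go down.

```bash
python3 -m creep '[[-1.3,60,-2.5,0,0,0,0],[-1.3,110,-2.5,0,0,0,0],[-1.3,135,-2.5,0,0,0,60],[-1.3,135,-2.5,0,0,0,200],[-1.3,135,-2.5,0,0,0,255]]'; python3 -m creep '[[0,0,0,0,0,0,255],[0,0,0,0,0,0,255],[0,0,0,0,0,0,255],[0,0,0,0,0,0,255]]'
python3 - <<'E'
from h import *
s,W=wrist("w2")
E
```

```text
time: 3.9
tool_pos: [0.4862, -0.3943, 0.0682]
ee_rot: [-1.574, -0.003, 0.06]
wrist_force: [-0.5, -0.2, 1.0]
width: 0.0675
time: 4.4
tool_pos: [0.4854, -0.3948, 0.0664]
ee_rot: [-1.572, -0.001, 0.058]
wrist_force: [-0.9, 0.9, 2.7]
width: 0.0404
```

View pics/w2.png

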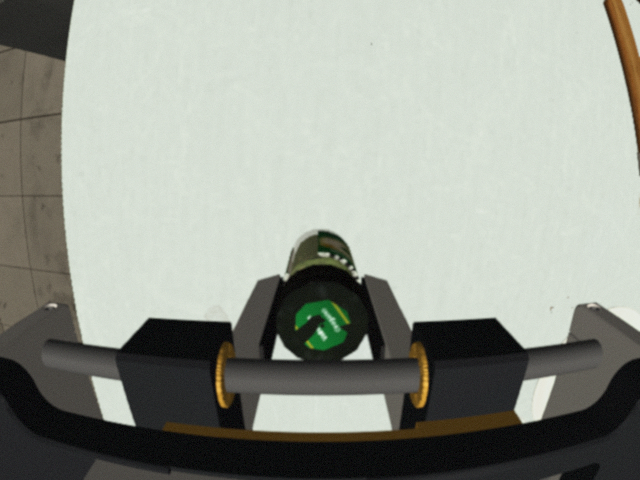

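```bash
python3 - <<'E'
from h import *
p,R,o=pose(); s=robot.snapshot("wrist")
M=np.eye(4); M[:3,:3]=R.as_matrix(); M[:3,3]=p; W=M@s["mount"]
print("axis",proj(s,W,[p[0],p[1],.105]),"cap",pix2(s,W,321,318,.105),p)
E
python3 -m creep '[[0,-50,0,0,0,0,255],[0,-110,0,0,0,0,255],[0,-150,0,0,0,0,255],[0,-150,0,0,0,0,255]]'
python3 - <<'E'
from h import *
print(delta([0.56,-0.24,0.22],3))
E
```

```text
axis (np.float64(321.7773359524078), np.float64(322.5583796083798)) cap [ 0.48500132 -0.39264024  0.105     ] [ 0.48545777 -0.39478552  0.06647588]
time: 5.0
tool_pos: [0.4866, -0.3956, 0.2197]
ee_rot: [-1.577, -0.006, 0.059]
wrist_force: [0.2, 0.1, -1.4]
width: 0.0402
(array([ 82.4,  -0.7, 151.1]), array([0.33, 0.35, 0.32]))
```

```bash
python3 -m creep '[[82,0,151,0,0,0,255],[82,0,151,0,0,0,255],[82,0,151,0,0,0,255],[82,0,151,0,0,0,255]]'
python3 - <<'E'
from h import *
s,W=wrist("w3")
for n in ("rack","bay_mid","eye_left","eye_right","jar_left","jar_right"): print(n,lm(n,"wrist"))
for P in ([.578,-.092,.008],[.542,-.016,.08],[.550,-.169,.08]): print(proj(s,W,P))
print(pose()[2]["tool_pos"],pose()[2]["ee_rot"])
E
```

```text
time: 5.5
tool_pos: [0.5585, -0.235, 0.2121]
ee_rot: [-1.567, 0.004, 0.064]
wrist_force: [0.3, 0.0, -1.1]
width: 0.0403
rack [(0.78, [0.5761, -0.0877, -0.0014])]
bay_mid [(0.85, [0.5752, -0.0905, 0.0072])]
eye_left []
eye_right [(0.89, [0.5458, -0.1658, 0.0803])]
jar_left [(0.84, [0.5793, -0.0405, 0.0062])]
jar_right [(0.9, [0.5764, -0.1406, 0.0084])]
(np.float64(350.9185746970573), np.float64(83.39572922169697))
(np.float64(319.9608324738059), np.float64(-14.456775326203456))
(np.float64(317.5821094155631), np.float64(155.7510435390205))
[ 0.55758385 -0.24006091  0.2150119 ] [-1.57044245e+00  7.43218446e-04  5.64412673e-02]
```

View pics/w3.png

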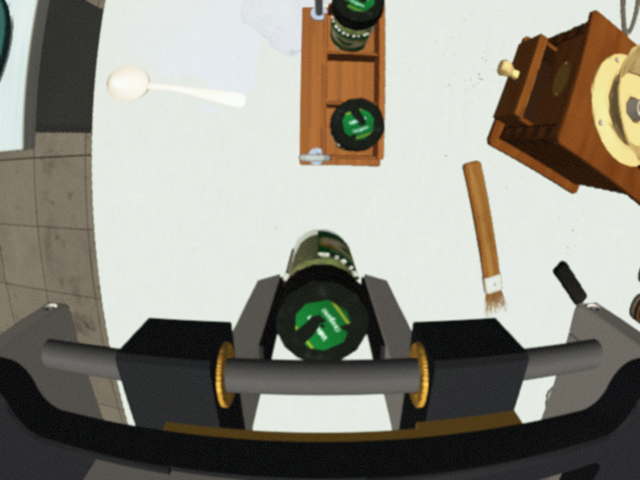

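```bash
python3 -m creep '[[15,0,40,0,0,0,255],[15,0,40,0,0,0,255],[15,0,40,0,0,0,255],[15,0,40,0,0,0,255]]'
python3 - <<'E'
from h import *
s,W=wrist("w4")
np.savez("w4.npz",W=W,**{k:s[k] for k in("fx","fy","cx","cy")})
for n in ("rack","bay_mid","eye_left","eye_right","jar_left","jar_right"): print(n,lm(n,"wrist"))
print(pose()[2]["tool_pos"],pose()[2]["ee_rot"])
c=s["color"][0:260,230:450]; cv2.imwrite("pics/w4c.png",cv2.resize(c,None,fx=2.2,fy=2.2,interpolation=cv2.INTER_CUBIC))
E
```

```text
time: 6.35
tool_pos: [0.5705, -0.1991, 0.2155]
ee_rot: [-1.571, 0.0, 0.057]
wrist_force: [0.2, 0.0, -1.4]
width: 0.0404
rack [(0.62, [0.5749, -0.0882, 0.0016])]
bay_mid [(0.88, [0.576, -0.0921, 0.0087])]
eye_left [(0.7, [0.5377, -0.0162, 0.0764])]
eye_right [(0.85, [0.5456, -0.1662, 0.0789])]
jar_left [(0.86, [0.5747, -0.0383, 0.0063]), (0.5, [0.5491, -0.1644, 0.0794])]
jar_right [(0.86, [0.5789, -0.14, 0.0066])]
[ 0.57078149 -0.19824679  0.21555609] [-1.57073284e+00 -8.20114836e-06  5.81532925e-02]
```

View pics/w4c.png

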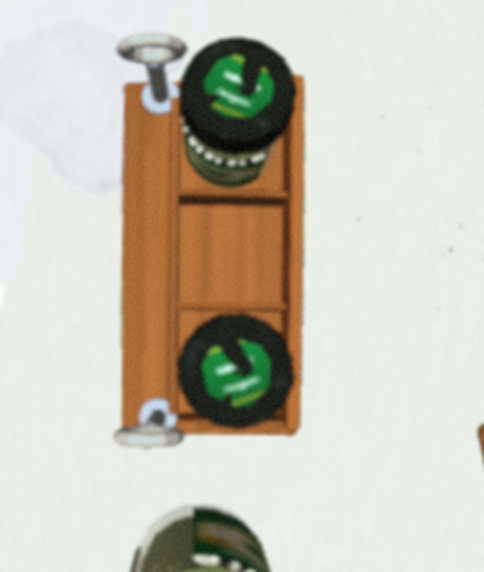

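```bash
cat > fit.py <<'E'
from h import *
from scipy.optimize import least_squares
def fit(s,W,obs):
    def f(q,full=False):
        x,y,t=q; r=[]
        for (P,uv) in obs:
            c,sn=np.cos(t),np.sin(t)
            w=[x+c*P[0]-sn*P[1], y+sn*P[0]+c*P[1], P[2]]
            r+=list(np.array(proj(s,W,w))-uv)
        return np.array(r)
    r=least_squares(f,[.576,-.092,.05])
    return r.x, r.fun.reshape(-1,2).round(1)
E
python3 - <<'E'
from fit import *
s=np.load("w4.npz");W=s["W"]
c=lambda u,v:np.array([230+u/2.2,v/2.2])
eyes=[((-.033,.077,.08),c(152,48)),((-.033,-.077,.08),c(149,436))]
jars=[((0,.05,.113),c(238,95)),((0,-.05,.113),c(237,370))]
# divider tops z=.038: mid-bay divider front ends / back inner corner
for o in (eyes,jars,eyes+jars):
    q,r=fit(s,W,o); print(q[:2].round(4),np.degrees(q[2]).round(2),r.tolist())
q,_=fit(s,W,eyes+jars)
E
```

```text
[ 0.5773 -0.0919] 2.85 [[0.0, 0.5], [0.0, -0.4]]
[ 0.5765 -0.0927] 3.13 [[0.0, -1.6], [-0.0, 1.5]]
[ 0.5769 -0.0923] 2.85 [[-0.5, 1.0], [-0.5, 0.1], [0.8, -2.1], [0.1, 1.0]]
```

Run:
```python
from h import *
print(delta([0.5772,-0.0941,0.20],2.9))
```

```text
(array([ 12.5,  15.6, 103.6]), array([-0.  ,  0.43,  0.  ]))
```

```bash
python3 -m creep '[[6,0,50,0,0.4,0,255],[12.5,0,103.6,0,0.4,0,255],[12.5,0,103.6,0,0.4,0,255],[12.5,40,103.6,0,0.4,0,255],[12.5,70,103.6,0,0.4,0,255]]'; python3 -m creep '[[0,0,0,0,0,0,255],[0,0,0,0,0,0,255]]';python3 - <<'E'
from h import *
s,W=wrist("w5");robot.snapshot("scene")
c=robot.snapshot("scene")["color"][180:330,250:450]; cv2.imwrite("pics/s5.png",cv2.resize(c,None,fx=4,fy=4,interpolation=cv2.INTER_CUBIC))
print(delta([0.5772,-0.0941,0.0745],2.9))
E
```

```text
time: 7.32
tool_pos: [0.5771, -0.0946, 0.1444]
ee_rot: [-1.571, 0.0, 0.051]
wrist_force: [0.7, 0.6, -1.1]
width: 0.0402
time: 7.58
tool_pos: [0.578, -0.0947, 0.147]
ee_rot: [-1.572, -0.002, 0.051]
wrist_force: [0.1, -0.5, -0.7]
width: 0.0399
(array([-1.4, 73.3,  0.5]), array([0.06, 0.04, 0.21]))
```

View pics/w5.png

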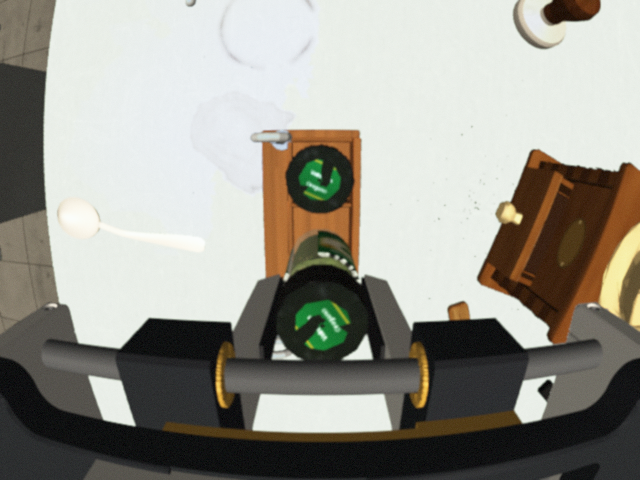

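View pics/s5.png

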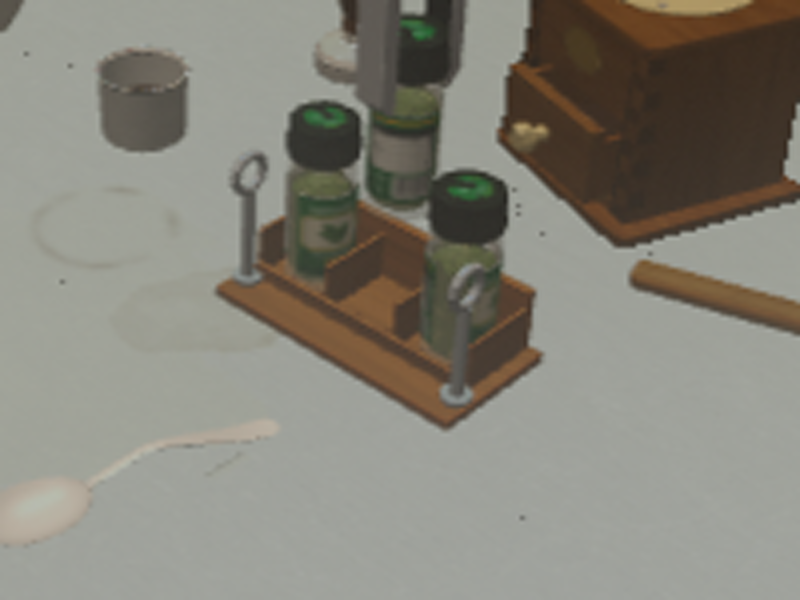

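Picture: jar held above the middle bay (wrist (320,318)), rack aligned with the tool, neighbours clear. Lowering in stages.

```bash
python3 -m creep '[[-0.5,25,0.5,0,0,0,255],[-0.5,45,0.5,0,0,0,255],[-0.5,57,0.5,0,0,0,255],[-0.5,60,0.5,0,0,0,255],[-0.5,60,0.5,0,0,0,255]]'
python3 - <<'E'
from h import *
print(delta([0.5772,-0.0941,0.0745],2.9)); s,W=wrist("w6")
c=robot.snapshot("scene")["color"][180:330,250:450]; cv2.imwrite("pics/s6.png",cv2.resize(c,None,fx=4,fy=4,interpolation=cv2.INTER_CUBIC))
E
```

```text
time: 8.35
tool_pos: [0.5773, -0.0935, 0.0864]
ee_rot: [-1.571, -0.001, 0.052]
wrist_force: [-0.0, 0.3, -1.1]
width: 0.0403
(array([-0.1, 11.9, -0.6]), array([0.02, 0.05, 0.07]))
```

View pics/s6.png

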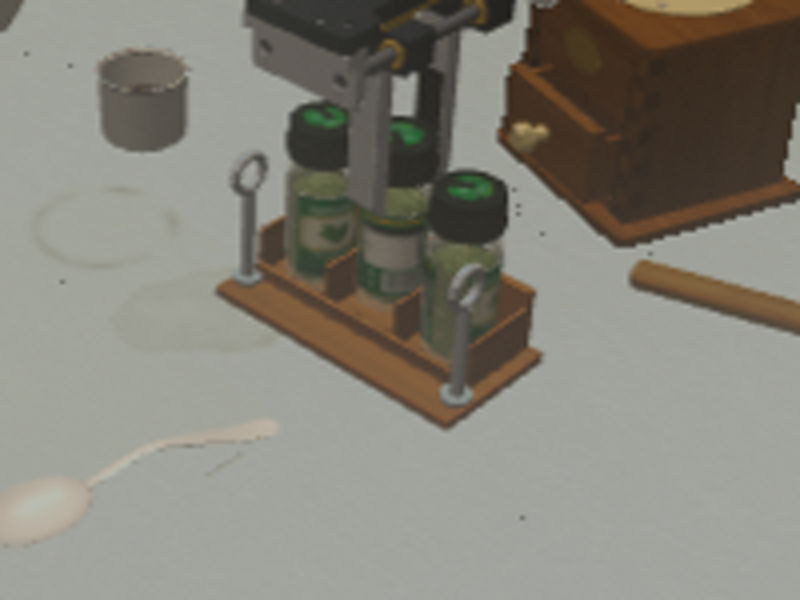

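View pics/w6.png

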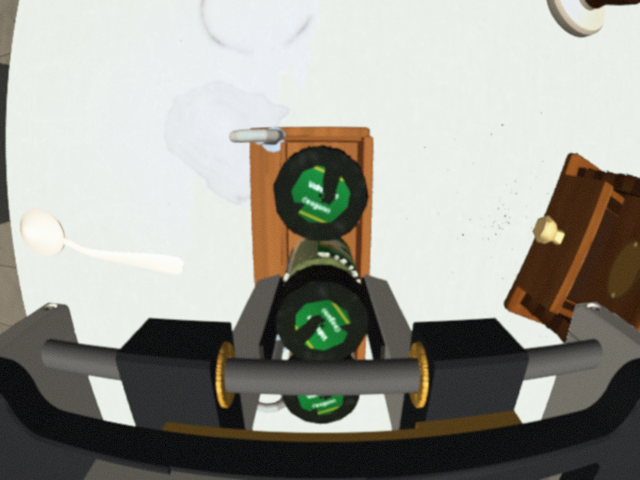

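The jar's foot is inside the bay between the dividers with no contact force. Next, the last 12 mm.

```bash
python3 -m creep '[[0,5,0,0,0,0,255],[0,9,0,0,0,0,255],[0,11,0,0,0,0,255],[0,11,0,0,0,0,255]]';  python3 -m creep '[[0,0.7,0,0,0,0,255],[0,1,0,0,0,0,255],[0,1,0,0,0,0,255]]'
```

```text
time: 8.95
tool_pos: [0.5768, -0.0934, 0.0745]
ee_rot: [-1.571, -0.0, 0.052]
wrist_force: [0.0, -0.3, -0.8]
width: 0.0404
time: 9.32
tool_pos: [0.5768, -0.0934, 0.0745]
ee_rot: [-1.571, -0.0, 0.052]
wrist_force: [-2.6, 0.3, 5.6]
width: 0.0403
```

```bash
python3 -m creep '[[0,0,0,0,0,0,130],[0,0,0,0,0,0,60],[0,0,0,0,0,0,0],[0,0,0,0,0,0,0]]';  python3 -m creep '[[0,-20,0,0,0,0,0],[0,-60,0,0,0,0,0],[0,-120,0,0,0,0,0],[0,-150,0,0,0,0,0]]'
python3 - <<'E'
from h import *
s,W=wrist("w7")
c=robot.snapshot("scene")["color"][180:330,250:450]; cv2.imwrite("pics/s7.png",cv2.resize(c,None,fx=4,fy=4,interpolation=cv2.INTER_CUBIC))
print(delta([0.449,0.315,0.20],1))
for c in ("scene","top"):
  for n in ("rod","rod_neck","rod_tip"): print(c,n,lm(n,c))
E
```

```text
time: 9.82
tool_pos: [0.5767, -0.0934, 0.0733]
ee_rot: [-1.571, 0.0, 0.051]
wrist_force: [-0.0, 0.2, -0.4]
width: 0.0727
time: 10.32
tool_pos: [0.5779, -0.0937, 0.2278]
ee_rot: [-1.572, -0.006, 0.052]
wrist_force: [0.4, -0.4, -0.2]
width: 0.0939
(array([-108.9,   26.6,  415.2]), array([0.16, 1.96, 0.54]))
scene rod [(0.61, [0.4485, 0.3063, -0.0012])]
scene rod_neck [(0.54, [0.6124, 0.1632, 0.0])]
scene rod_tip [(0.56, [0.4485, 0.1116, 0.0113])]
top rod [(0.71, [0.4481, 0.3038, 0.0035])]
top rod_neck [(0.77, [0.4528, 0.2805, 0.01])]
top rod_tip []
```

View pics/s7.png

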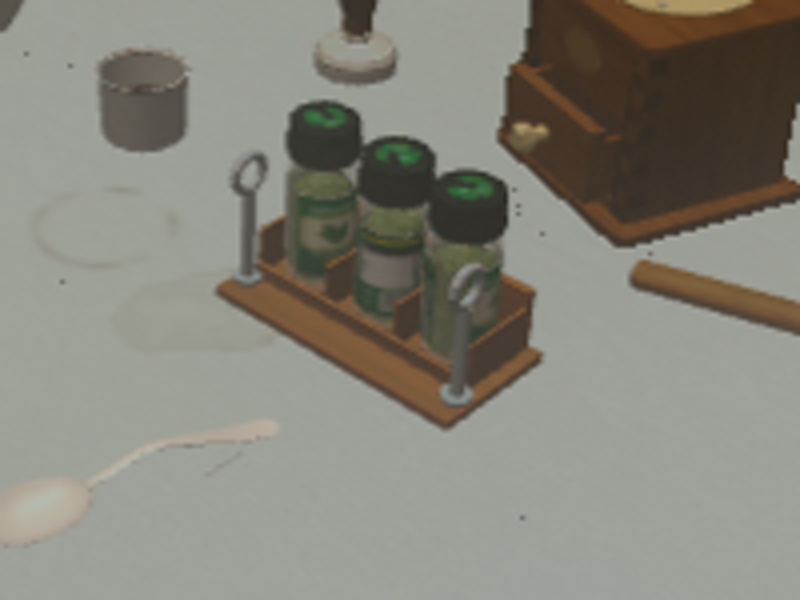

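View pics/w7.png

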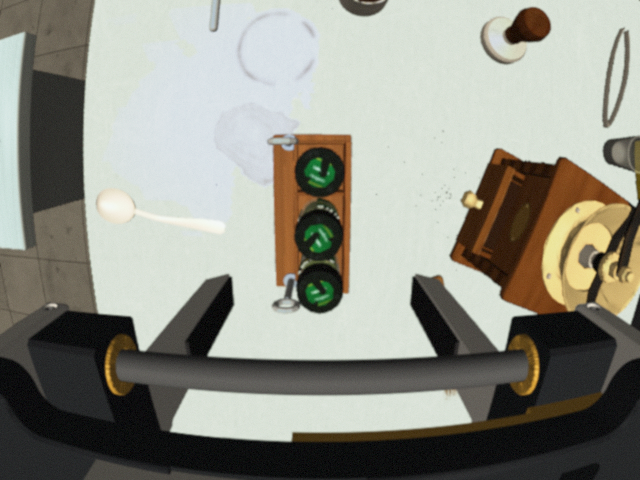

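```bash
python3 -m creep '[[-109,5,260,0,2,0,0],[-109,5,260,0,2,0,0],[-109,5,260,0,2,0,0],[-109,5,260,0,2,0,0],[-109,5,260,0,2,0,0]]';  python3 -m creep '[[0,0,0,0,0,0,0],[0,0,0,0,0,0,0]]'
python3 - <<'E'
from h import *
s,W=wrist("w8")
np.savez("w8.npz",W=W,**{k:s[k] for k in("fx","fy","cx","cy")})
for n in ("rod","rod_neck","rod_tip","eye_left","eye_right"): print(n,lm(n,"wrist"))
print(pose()[2]["tool_pos"],pose()[2]["ee_rot"])
E
```

```text
time: 11.35
tool_pos: [0.4523, 0.1629, 0.2172]
ee_rot: [-1.571, 0.002, 0.019]
wrist_force: [0.4, 0.1, 0.5]
width: 0.0939
time: 11.6
tool_pos: [0.4545, 0.16, 0.2177]
ee_rot: [-1.572, 0.001, 0.016]
wrist_force: [0.7, -0.0, -0.8]
width: 0.0939
rod [(0.71, [0.446, 0.3063, -0.0004])]
rod_neck [(0.59, [0.4454, 0.2834, 0.0103])]
rod_tip [(0.58, [0.4512, 0.1089, 0.0136])]
eye_left [(0.73, [0.5379, -0.0132, 0.0805])]
eye_right [(0.75, [0.4411, 0.3064, -0.0006])]
[0.45492857 0.15983466 0.21842348] [-1.57088695e+00  2.22282018e-04  1.49699546e-02]
```

View pics/w8.png

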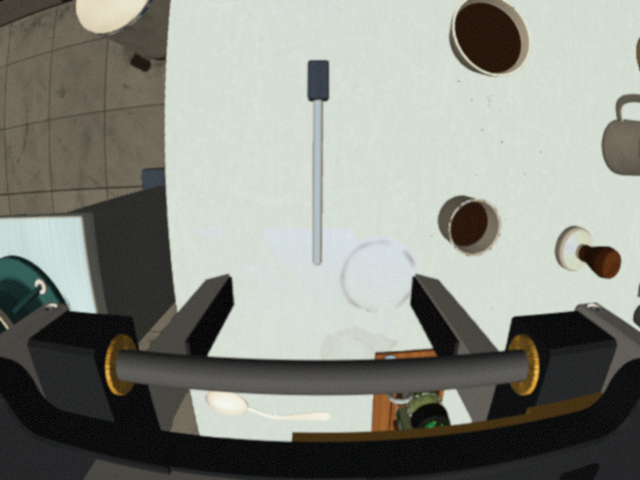

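Run:
```python
from h import *
s=np.load("w8.npz");W=s["W"]
a=pix2(s,W,317.5,104,.011);b=pix2(s,W,317.5,265,.011)
print(a,b,np.linalg.norm(a-b)); d=a-b; print("yaw",np.degrees(np.arctan2(-d[0],d[1])))
for uv in((308,61),(328,61),(308,100),(328,100),(318,80)): print(uv,pix2(s,W,*uv,.022))
```

```text
[0.44763846 0.27851037 0.011     ] [0.45034848 0.10652686 0.011     ] 0.17200485823948214
yaw 0.9027599315015222
(308, 61) [0.43750112 0.32207503 0.022     ]
(328, 61) [0.45750487 0.3223468  0.022     ]
(308, 100) [0.43827022 0.2811841  0.022     ]
(328, 100) [0.45819169 0.2814746  0.022     ]
(318, 80) [0.44786854 0.30205418 0.022     ]
```

Run:
```python
from h import *
print(delta([0.4478,0.303,0.10],0.9))
```

```text
(array([ -5. , 118.4, 143.3]), array([ 0.01, -0.04, -0.01]))
```

```bash
python3 -m creep '[[-5,40,60,0,0,0,0],[-5,80,120,0,0,0,0],[-5,118,143,0,0,0,0],[-5,118,143,0,0,0,0],[-5,118,143,0,0,0,0]]';  python3 -m creep '[[0,0,0,0,0,0,0]]'
python3 - <<'E'
from h import *
s,W=wrist("w9")
np.savez("w9.npz",W=W,**{k:s[k] for k in("fx","fy","cx","cy")})
for n in ("rod","rod_neck"): print(n,lm(n,"wrist"))
print(pose()[2]["tool_pos"],pose()[2]["ee_rot"],proj(s,W,[.4478,.303,.022]))
for uv in((308,61),): pass
E
```

```text
time: 12.52
tool_pos: [0.4479, 0.303, 0.1015]
ee_rot: [-1.571, -0.001, 0.016]
wrist_force: [-0.5, -1.1, 1.0]
width: 0.0944
time: 12.65
tool_pos: [0.4488, 0.303, 0.1031]
ee_rot: [-1.569, -0.004, 0.015]
wrist_force: [-0.1, 0.5, 0.7]
width: 0.094
rod [(0.93, [0.4467, 0.3071, -0.0006])]
rod_neck [(0.83, [0.4476, 0.2864, 0.0126])]
[0.44829193 0.30310865 0.10246671] [-1.56931773 -0.00301614  0.01511458] (np.float64(319.9246711682944), np.float64(248.53627412571964))
```

View pics/w9.png

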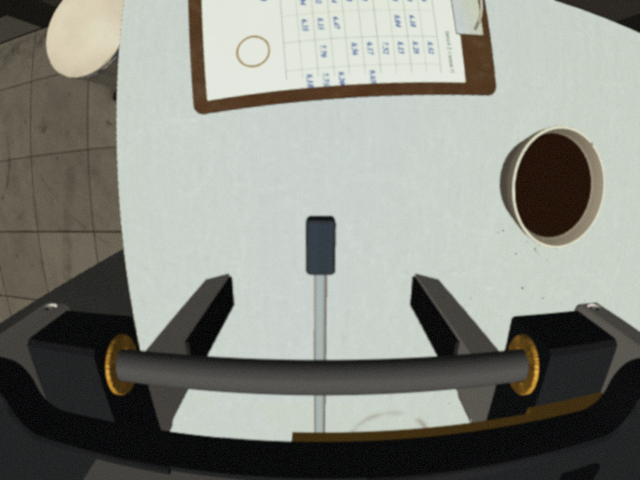

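```bash
python3 - <<'E'
from h import *
print(delta([0.448,0.305,0.004],0.9))
E
python3 -m creep '[[-0.3,45,2,0,0,0,0],[-0.3,80,2,0,0,0,0],[-0.3,93,2,0,0,0,0],[-0.3,97,2,0,0,0,0],[-0.3,97,2,0,0,0,0]]'
```

```text
(array([-0.6, 98.5,  1.7]), array([-0.08, -0.03,  0.17]))
time: 13.42
tool_pos: [0.4478, 0.306, 0.005]
ee_rot: [-1.57, -0.002, 0.016]
wrist_force: [-0.1, -0.2, -0.4]
width: 0.0941
```

```bash
python3 -m creep '[[0,2,0,0,0,0,100],[0,2,0,0,0,0,200],[0,2,0,0,0,0,255],[0,2,0,0,0,0,255],[0,2,0,0,0,0,255]]';python3 -m creep '[[0,2,0,0,0,0,255],[0,2,0,0,0,0,255],[0,2,0,0,0,0,255]]'
python3 - <<'E'
from h import *
s,W=wrist("w10"); print(pose()[2]["tool_pos"],pose()[2]["ee_rot"])
E
```

```text
time: 14.05
tool_pos: [0.4468, 0.3056, 0.0016]
ee_rot: [-1.571, -0.0, 0.017]
wrist_force: [-0.0, 0.2, -0.4]
width: 0.0472
time: 14.42
tool_pos: [0.4472, 0.3059, 0.0003]
ee_rot: [-1.57, -0.001, 0.017]
wrist_force: [-0.6, 0.2, 4.8]
width: 0.0217
[4.47190258e-01 3.05893889e-01 2.62956972e-04] [-1.56999637e+00 -9.73308957e-04  1.66451051e-02]
```

View pics/w10.png

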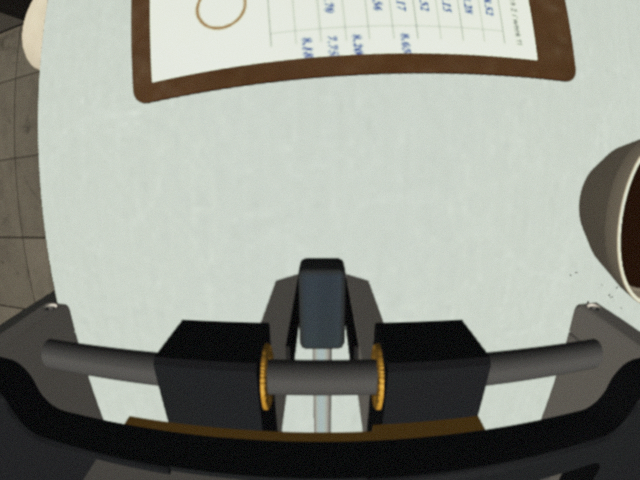

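```bash
python3 -m creep '[[0,-30,0,0,0,0,255],[0,-70,0,0,0,0,255],[0,-90,0,0,0,0,255],[0,-90,0,0,0,0,255]]'
cat >> h.py <<'E'
def rackpt(P,x=.577,y=-.092,yaw=2.9):
    t=np.radians(yaw); c,s=np.cos(t),np.sin(t)
    return np.array([x+c*P[0]-s*P[1],y+s*P[0]+c*P[1],P[2]])
E
python3 - <<'E'
from h import *
t=rackpt([-.033,.293,.0695]); print(t,rackpt([-.033,.077,.08]),delta(t,2.9))
s=robot.snapshot("scene"); c=s["color"][90:310,170:420]; cv2.imwrite("pics/s11.png",cv2.resize(c,None,fx=3.2,fy=2.7,interpolation=cv2.INTER_CUBIC))
print(lm("rod_tip","scene"),lm("rod_neck","scene"),lm("eye_left","scene"))
E
```

```text
time: 14.98
tool_pos: [0.4477, 0.3059, 0.0907]
ee_rot: [-1.569, -0.003, 0.017]
wrist_force: [0.2, -0.8, -2.4]
width: 0.0216
[0.52921853 0.1989552  0.0695    ] [ 0.5401466  -0.01676818  0.08      ] (array([  79.7,   21.3, -108.3]), array([-0.07, -1.95,  0.16]))
[(0.69, [0.4495, 0.1115, 0.102])] [(0.64, [0.4444, 0.2806, 0.0999]), (0.26, [0.5802, -0.0867, 0.0123])] []
```

View pics/s11.png

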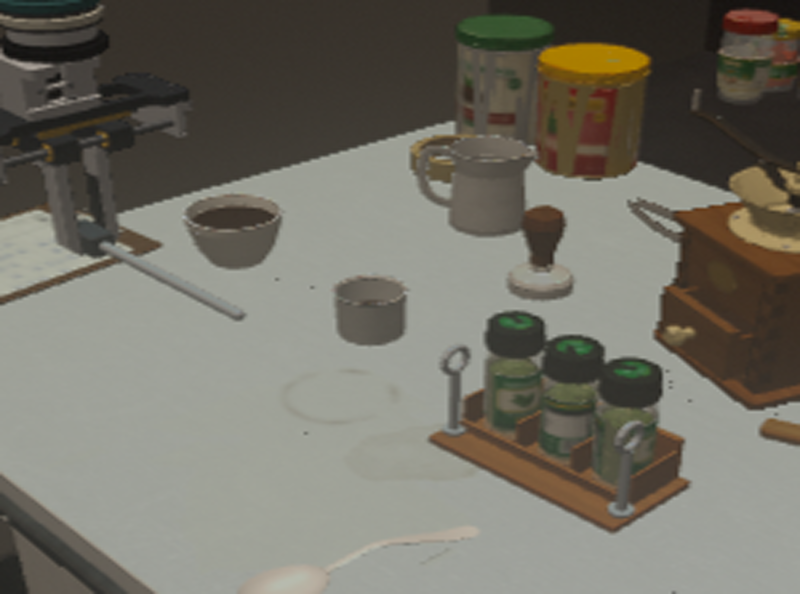

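```bash
python3 -m creep '[[40,10,-54,0,-1,0,255],[80,21,-100,0,-1.95,0,255],[80,21,-108,0,-1.95,0,255],[80,21,-108,0,-1.95,0,255],[80,21,-108,0,-1.95,0,255]]'
python3 -m creep '[[0,0,0,0,0,0,255],[0,0,0,0,0,0,255]]'
python3 - <<'E'
from h import *
t=rackpt([-.033,.293,.0695]);print(delta(t,2.9))
s=robot.snapshot("scene"); c=s["color"][170:320,230:430]; cv2.imwrite("pics/s12.png",cv2.resize(c,None,fx=4,fy=4,interpolation=cv2.INTER_CUBIC))
np.savez("s12.npz",**s)
for n in("rod_tip","rod_neck","eye_left","eye_right"): print(n,lm(n,"scene"))
s=robot.snapshot("top"); c=s["color"][190:290,230:400]; cv2.imwrite("pics/t12.png",cv2.resize(c,None,fx=4.7,fy=4.7,interpolation=cv2.INTER_CUBIC))
np.savez("t12.npz",**s)
for n in("rod_tip","rod_neck","eye_left","eye_right"): print(n,lm(n,"top"))
s,W=wrist("w12")
np.savez("w12.npz",W=W,**{k:s[k] for k in("fx","fy","cx","cy")})
E
```

```text
time: 15.8
tool_pos: [0.5277, 0.2, 0.0684]
ee_rot: [-1.57, 0.001, 0.052]
wrist_force: [0.5, 0.3, -0.9]
width: 0.0221
time: 16.05
tool_pos: [0.5282, 0.1999, 0.0689]
ee_rot: [-1.57, -0.001, 0.052]
wrist_force: [-0.3, 1.0, -0.6]
width: 0.0219
(array([ 1. , -0.6, -1. ]), array([-0.02,  0.1 ,  0.03]))
rod_tip [(0.74, [0.5387, 0.0033, 0.0793]), (0.29, [0.5797, -0.0937, -0.0005])]
rod_neck [(0.63, [0.5267, 0.1743, 0.081])]
eye_left [(0.93, [0.5396, -0.0142, 0.0829])]
eye_right [(0.77, [0.5505, -0.167, 0.085])]
rod_tip [(0.53, [0.5367, 0.0019, 0.0787]), (0.41, [0.5541, -0.1716, 0.0809])]
rod_neck []
eye_left [(0.91, [0.5419, -0.0184, 0.0785])]
eye_right [(0.6, [0.527, 0.1969, 0.0701])]
```

View pics/s12.png

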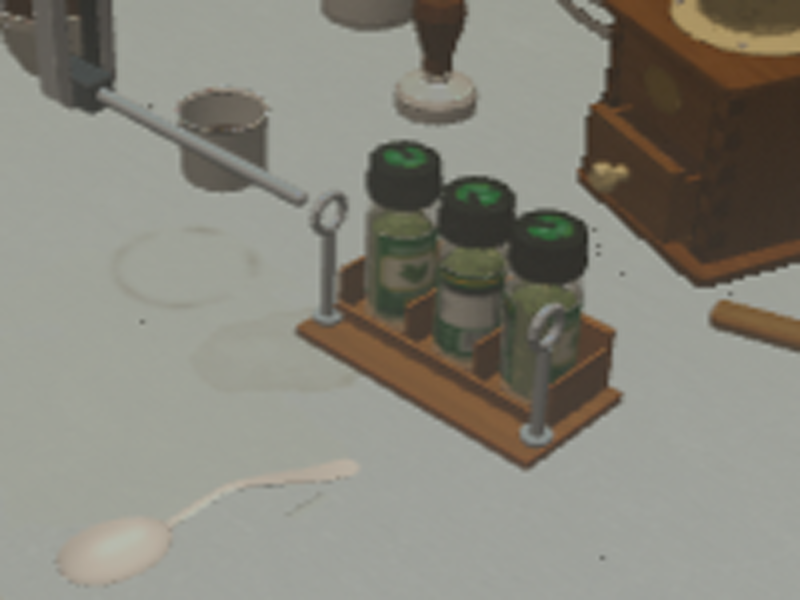

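View pics/t12.png

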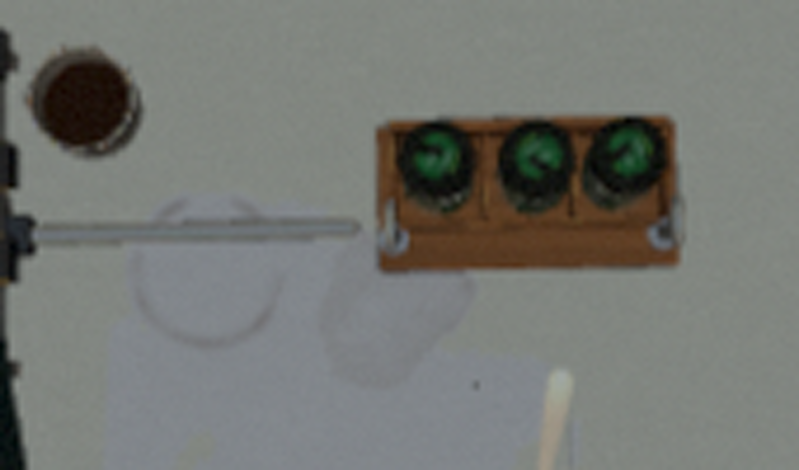

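View pics/w12.png

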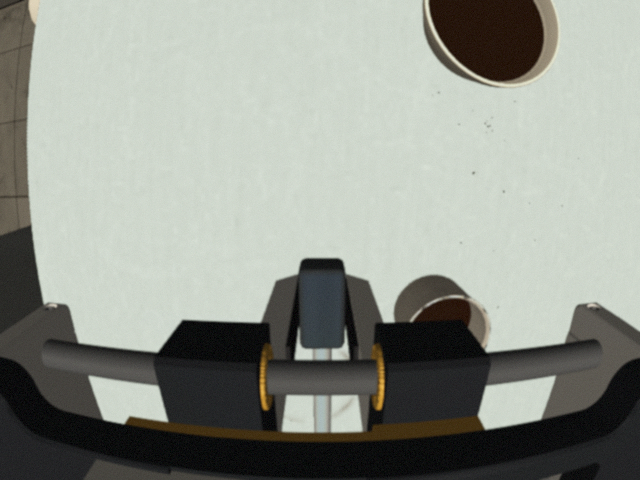

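Run:
```python
from h import *
t=np.load("t12.npz"); s=np.load("s12.npz")
a=t["color"][215:255,255:385]; cv2.imwrite("pics/t12b.png",cv2.resize(a,None,fx=6,fy=12,interpolation=cv2.INTER_CUBIC))
a=s["color"][185:300,270:390]; cv2.imwrite("pics/s12b.png",cv2.resize(a,None,fx=6,fy=5.2,interpolation=cv2.INTER_CUBIC))
```

```text
(no output)
```

View pics/t12b.png

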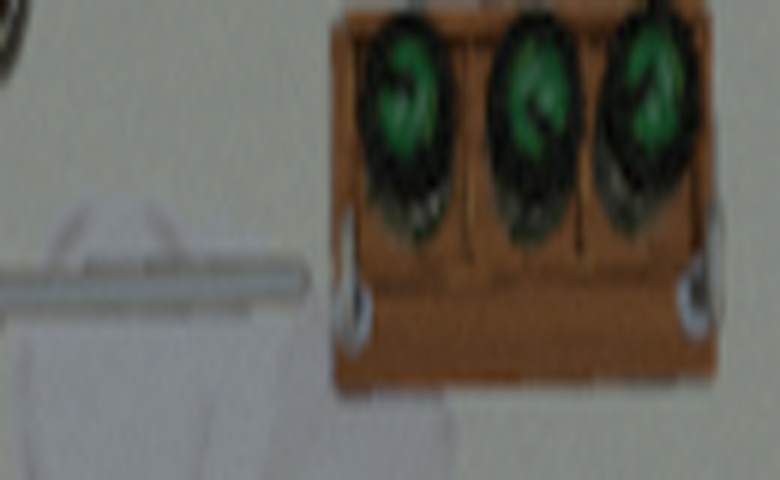

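View pics/s12b.png

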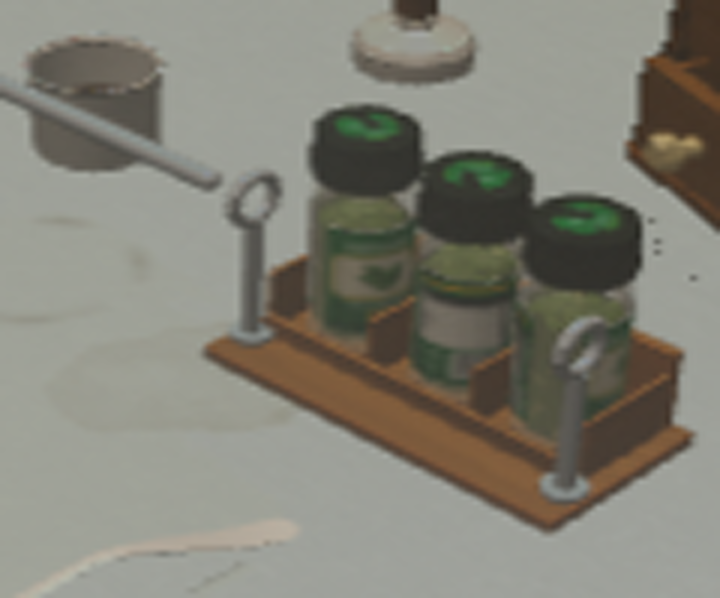

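```bash
cat > ov.py <<'E'
from h import *
def pp(s,P):
    q=(np.linalg.inv(s["world_from_camera"])@np.c_[P,np.ones(len(P))].T)[:3]
    return np.c_[s["fx"]*q[0]/q[2]+s["cx"],s["fy"]*q[1]/q[2]+s["cy"]]
def overlay(s,name,box,f,tcp,yaw,rk,dz=.0107,dy=0):
    u0,v0,u1,v1=box; im=cv2.resize(s["color"][v0:v1,u0:u1],None,fx=f,fy=f,interpolation=cv2.INTER_CUBIC)
    im=cv2.convertScaleAbs(im,alpha=1.6)
    def dr(P,col,closed):
        q=((pp(s,P)-[u0,v0]+.5)*f-.5)*8
        cv2.polylines(im,[np.round(q).astype(np.int32)],closed,col,1,cv2.LINE_AA,3)
    th=np.linspace(0,2*np.pi,60,endpoint=False)
    for y in(.077,-.077):
        for r in(.008,.014): dr(np.array([rackpt([-.033+r*np.cos(a),y,.08+r*np.sin(a)],*rk) for a in th]),(0,0,255),True)
    dr(np.array([rackpt(p,*rk) for p in([-.051,-.086,0],[.033,-.086,0],[.033,.086,0],[-.051,.086,0])]),(0,255,255),True)
    t=np.radians(yaw);ax=np.array([np.sin(t),-np.cos(t),0]); n=np.array([np.cos(t),np.sin(t),0]); o=np.array(tcp)+[0,0,dz]+ax*dy
    for d in (n*.005,-n*.005,np.array([0,0,.005]),np.array([0,0,-.005])):
        dr(np.array([o+ax*.021+d,o+ax*.196+d]),(0,255,0) if abs(d[2])<1e-6 else (255,128,0),False)
    cv2.imwrite(f"pics/{name}.png",im)
E
python3 - <<'E'
from ov import *
t=np.load("t12.npz"); s=np.load("s12.npz")
a=([.5282,.1999,.0689],2.98,(.577,-.092,2.9))
overlay(t,"to12",(255,210,385,260),6,*a); overlay(s,"so12",(270,180,390,290),6,*a)
E
```

```text
(no output)
```

View pics/to12.png

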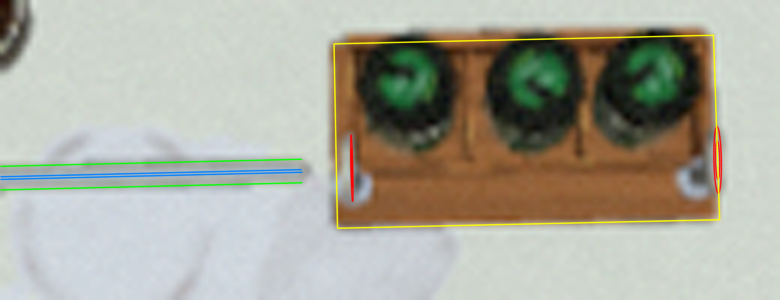

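View pics/so12.png

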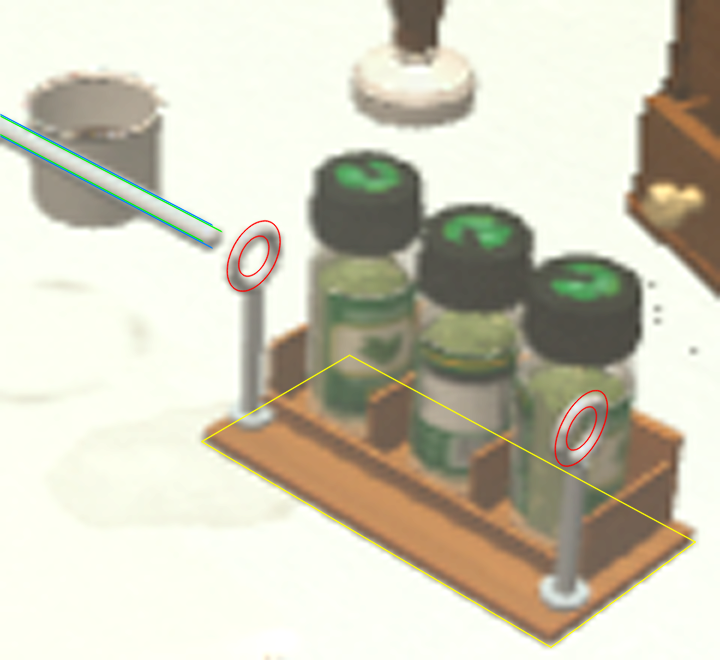

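```bash
python3 -m creep '[[1,-0.5,-8,0,0,0,255],[1,-0.5,-12,0,0,0,255],[1,-0.5,-14,0,0,0,255],[1,-0.5,-14,0,0,0,255],[1,-0.5,-14,0,0,0,255]]'
python3 - <<'E'
from ov import *
p,R,o=pose(); yaw=np.degrees(o["ee_rot"][2]); print(p,o["ee_rot"]); q=rackpt([0,0,0]); 
t=np.radians(-2.9); d=p-q; print("rack frame",np.cos(t)*d[0]-np.sin(t)*d[1],np.sin(t)*d[0]+np.cos(t)*d[1],p[2]+.0107)
a=(p,yaw,(.577,-.092,2.9))
s=robot.snapshot("scene"); overlay(s,"so13",(290,200,390,280),8,*a)
s=robot.snapshot("top"); overlay(s,"to13",(280,205,380,255),8,*a)
E
```

```text
time: 17.23
tool_pos: [0.5303, 0.185, 0.0691]
ee_rot: [-1.571, -0.0, 0.051]
wrist_force: [-0.3, -0.1, -1.1]
width: 0.0219
[0.53029288 0.18501912 0.06909553] [-1.57060900e+00 -6.25679495e-05  5.06702743e-02]
rack frame -0.032632097524297014 0.2790274099346993 0.07979552788757907
```

View pics/so13.png

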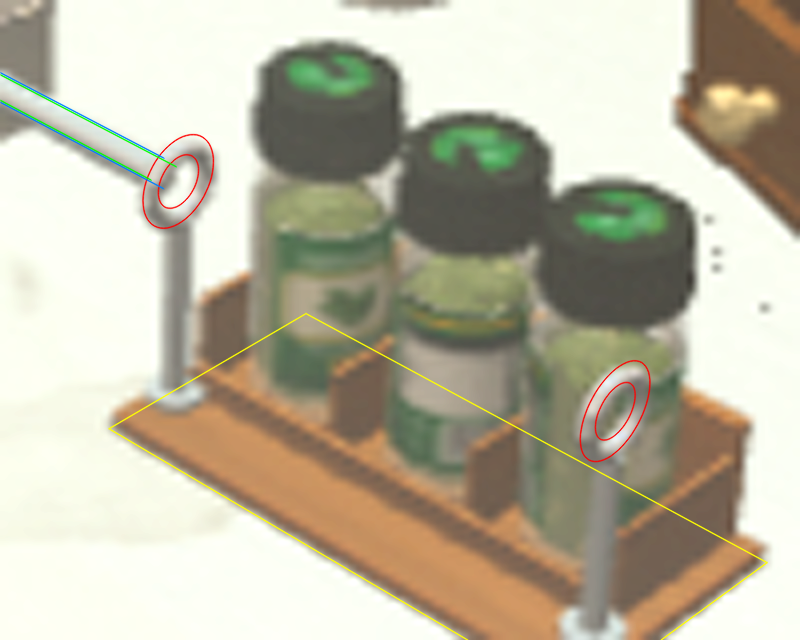

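View pics/to13.png

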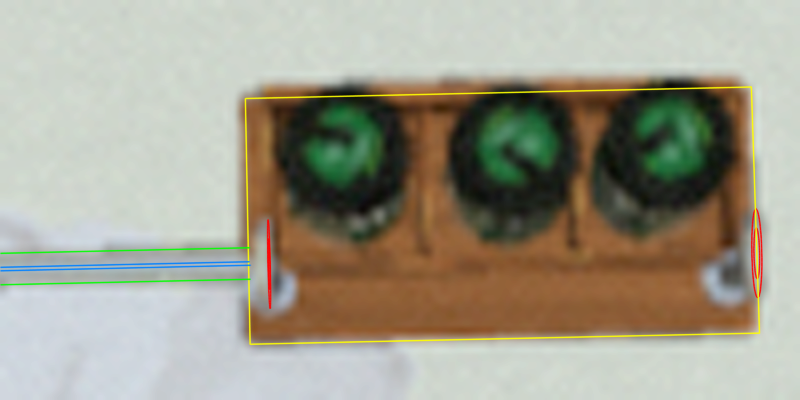

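The nose sits in front of the left ring opening at scene-crop (165, 178), within about 1 mm of the model in both views. I advance slowly and watch the force.

```bash
python3 -m creep '[[-0.2,-0.6,-4,0,0,0,255],[-0.2,-0.6,-8,0,0,0,255],[-0.2,-0.6,-13,0,0,0,255],[-0.2,-0.6,-18,0,0,0,255]]'
python3 - <<'E'
from ov import *
p,R,o=pose(); yaw=np.degrees(o["ee_rot"][2]);print(o["wrist_force"].round(1),o["wrist_torque"].round(2))
a=(p,yaw,(.577,-.092,2.9))
s=robot.snapshot("scene"); overlay(s,"so14",(290,200,390,280),8,*a)
E
```

```text
time: 17.82
tool_pos: [0.531, 0.1665, 0.0697]
ee_rot: [-1.571, -0.0, 0.051]
wrist_force: [-0.3, 0.8, -0.6]
width: 0.0216
[-0.3  0.8 -0.6] [-0.09  0.08 -0.04]
```

View pics/so14.png

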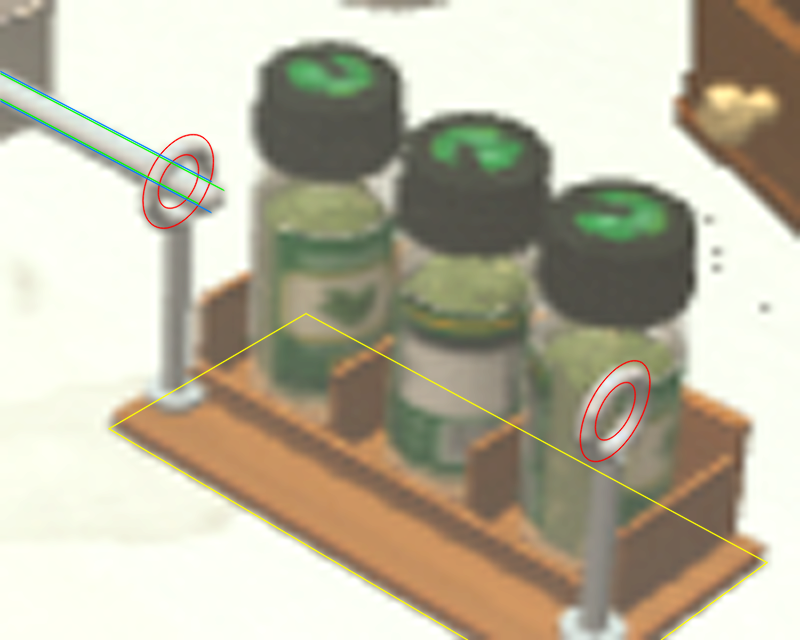

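```bash
python3 -m creep '[[0,-0.3,-12,0,0,0,255],[0,-0.3,-30,0,0,0,255],[0,-0.3,-48,0,0,0,255],[0,-0.3,-60,0,0,0,255],[0,-0.3,-60,0,0,0,255]]'
python3 -m creep '[[0,0,-12,0,0,0,255],[0,0,-30,0,0,0,255],[0,0,-48,0,0,0,255],[0,0,-58,0,0,0,255],[0,0,-58,0,0,0,255]]'
python3 - <<'E'
from ov import *
p,R,o=pose(); yaw=np.degrees(o["ee_rot"][2]);print(o["wrist_force"].round(1),o["wrist_torque"].round(2))
q=rackpt([0,0,0]);t=np.radians(-2.9); d=p-q; print("rack frame",np.cos(t)*d[0]-np.sin(t)*d[1],np.sin(t)*d[0]+np.cos(t)*d[1],p[2]+.0107)
a=(p,yaw,(.577,-.092,2.9))
s=robot.snapshot("scene"); overlay(s,"so15",(290,200,390,280),8,*a)
s=robot.snapshot("top"); overlay(s,"to15",(280,205,380,255),8,*a)
wrist("w15")
E
```

```text
time: 18.5
tool_pos: [0.5342, 0.1059, 0.07]
ee_rot: [-1.571, -0.0, 0.049]
wrist_force: [-0.1, -0.1, -1.1]
width: 0.0217
time: 19.12
tool_pos: [0.537, 0.0482, 0.07]
ee_rot: [-1.571, -0.0, 0.049]
wrist_force: [-0.2, 0.4, -0.4]
width: 0.0219
[-0.2  0.4 -0.4] [-0.02  0.07 -0.06]
rack frame -0.03280834018448114 0.14205149789222238 0.08068315434906509
```

View pics/so15.png

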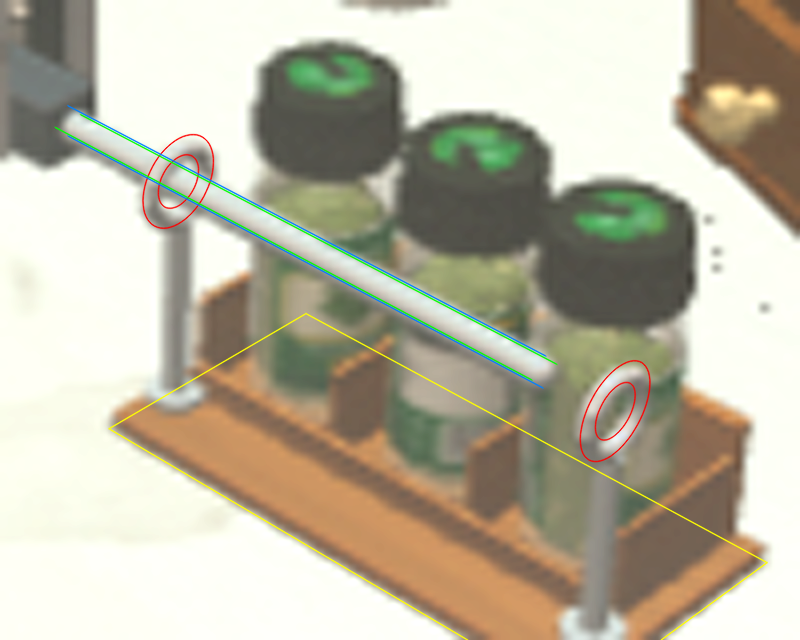

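View pics/to15.png

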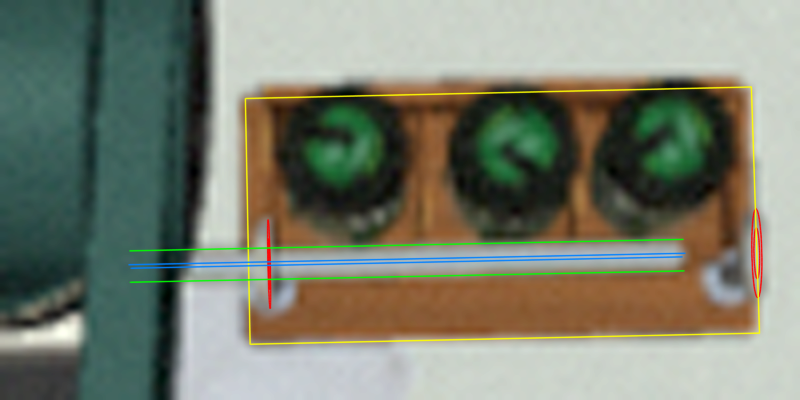

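View pics/w15.png

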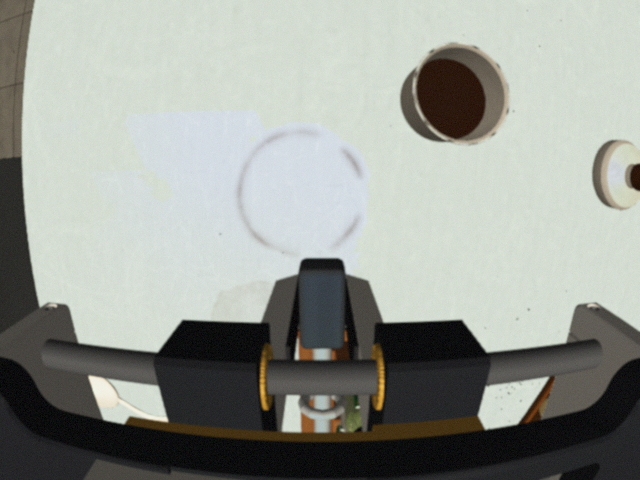

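```bash
python3 -m creep '[[0,0.3,-5,0,0,0,255],[0,0.3,-12,0,0,0,255],[0,0.3,-20,0,0,0,255],[0,0.3,-27,0,0,0,255],[0,0.3,-27,0,0,0,255]]'
python3 - <<'E'
from ov import *
p,R,o=pose(); yaw=np.degrees(o["ee_rot"][2]);print(o["wrist_force"].round(1),o["wrist_torque"].round(2))
q=rackpt([0,0,0]);t=np.radians(-2.9); d=p-q; print("rack frame",np.cos(t)*d[0]-np.sin(t)*d[1],np.sin(t)*d[0]+np.cos(t)*d[1],p[2]+.0107)
a=(p,yaw,(.577,-.092,2.9))
s=robot.snapshot("scene"); overlay(s,"so16",(290,200,390,280),8,*a)
E
```

```text
time: 19.9
tool_pos: [0.5384, 0.0215, 0.0697]
ee_rot: [-1.571, -0.0, 0.05]
wrist_force: [-0.2, -0.3, -1.6]
width: 0.0219
[-0.2 -0.3 -1.6] [-0.03  0.04  0.  ]
rack frame -0.03281724410037675 0.11528069522956243 0.08037764132866967
```

View pics/so16.png

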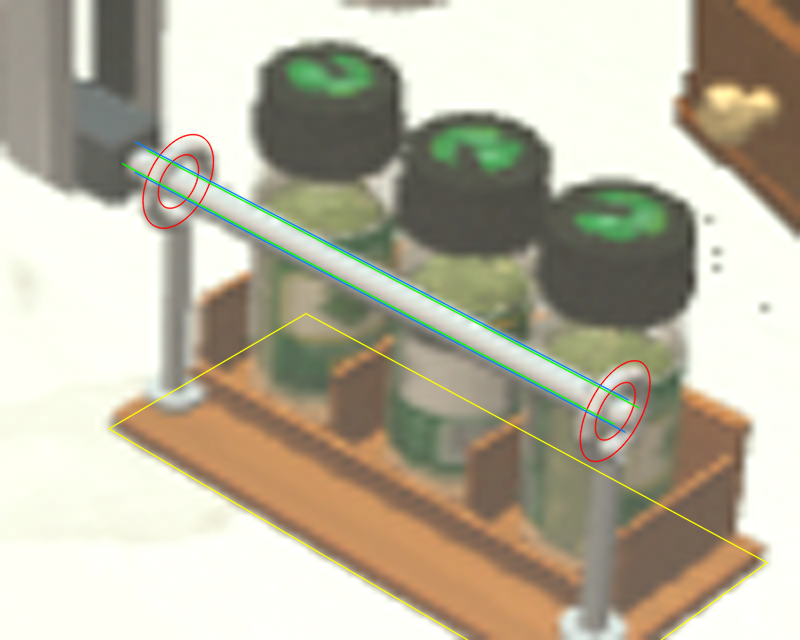

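The nose is entering the right ring at (618, 405) with no force. I keep pushing until the handle stops.

```bash
python3 -m creep '[[0,0,-3,0,0,0,255],[0,0,-6,0,0,0,255],[0,0,-9,0,0,0,255],[0,0,-11,0,0,0,255]]'
python3 -m creep '[[0,0,-1.5,0,0,0,255],[0,0,-2.5,0,0,0,255],[0,0,-2.5,0,0,0,255]]'
```

```text
time: 20.45
tool_pos: [0.5389, 0.011, 0.0697]
ee_rot: [-1.571, -0.0, 0.051]
wrist_force: [0.7, 0.2, -1.1]
width: 0.0217
time: 20.82
tool_pos: [0.539, 0.0099, 0.0697]
ee_rot: [-1.568, -0.0, 0.051]
wrist_force: [-0.3, 5.3, 0.2]
width: 0.0216
```

```bash
python3 -m creep '[[0,0,-1,0,0,0,255],[0,0,-1.5,0,0,0,255],[0,0,-1.5,0,0,0,255]]'
python3 - <<'E'
from ov import *
p,R,o=pose(); yaw=np.degrees(o["ee_rot"][2]);print(o["wrist_force"].round(1),o["wrist_torque"].round(2))
q=rackpt([0,0,0]);t=np.radians(-2.9); d=p-q; print("rack frame",np.cos(t)*d[0]-np.sin(t)*d[1],np.sin(t)*d[0]+np.cos(t)*d[1],p[2]+.0107)
a=(p,yaw,(.577,-.092,2.9))
s=robot.snapshot("scene"); c=s["color"][200:280,290:390]; cv2.imwrite("pics/s17.png",cv2.convertScaleAbs(cv2.resize(c,None,fx=8,fy=7.5,interpolation=cv2.INTER_CUBIC),alpha=1.5))
wrist("w17")
E
```

```text
time: 21.2
tool_pos: [0.539, 0.0099, 0.0698]
ee_rot: [-1.566, -0.0, 0.052]
wrist_force: [-0.6, 9.2, -0.6]
width: 0.0217
[-0.6  9.2 -0.6] [ 1.47  0.15 -0.01]
rack frame -0.032810419741809226 0.10369032256752259 0.08048086811082313
```

View pics/s17.png

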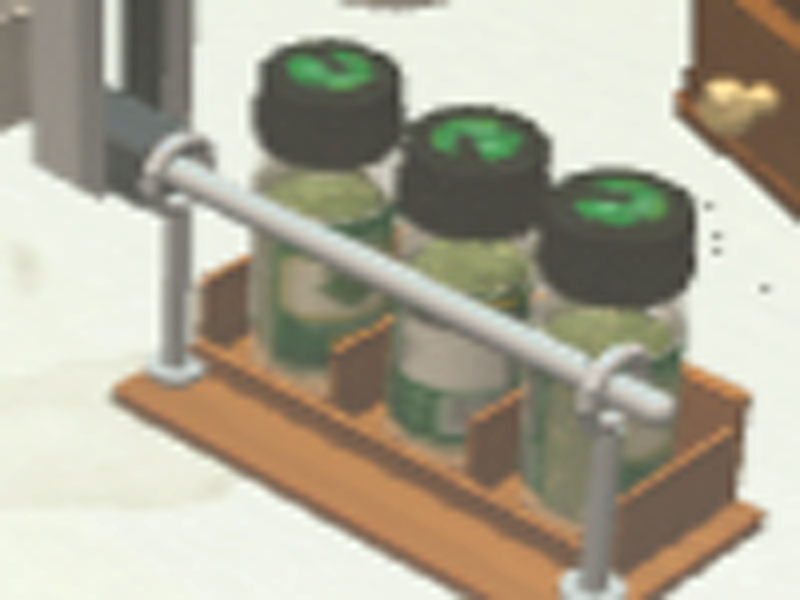

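View pics/w17.png

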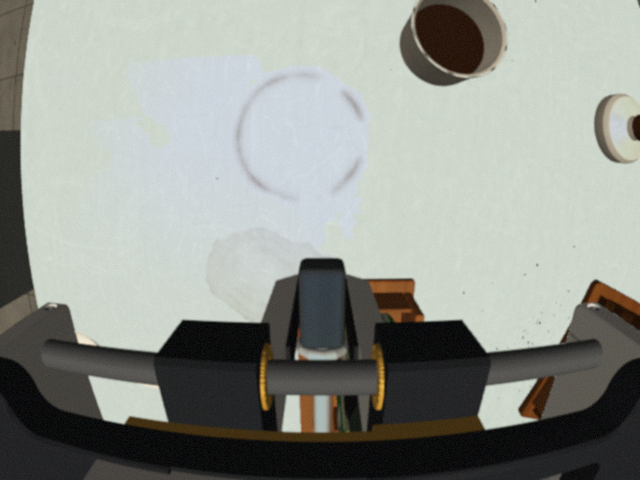

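```bash
python3 -m creep '[[0,1,1.5,0,0,0,255],[0,2,1.5,0,0,0,255],[0,3,1.5,0,0,0,255],[0,3,1.5,0,0,0,255]]'; python3 -m creep '[[0,0.5,0,0,0,0,255],[0,0.5,0,0,0,0,255]]'
```

```text
time: 21.8
tool_pos: [0.5394, 0.0099, 0.0685]
ee_rot: [-1.569, -0.002, 0.051]
wrist_force: [-2.4, 6.2, 6.3]
width: 0.0221
time: 22.05
tool_pos: [0.5394, 0.01, 0.0684]
ee_rot: [-1.569, -0.002, 0.051]
wrist_force: [-3.6, 5.7, 7.0]
width: 0.0219
```

```bash
python3 -m creep '[[0,-0.7,0.5,0,0,0,255],[0,-0.7,0.5,0,0,0,230],[0,-0.7,0.5,0,0,0,200],[0,-0.7,0.5,0,0,0,170],[0,-0.7,0.5,0,0,0,170]]'
python3 - <<'E'
from h import *
s=robot.snapshot("scene"); c=s["color"][200:280,290:390]; cv2.imwrite("pics/s18.png",cv2.convertScaleAbs(cv2.resize(c,None,fx=8,fy=7.5,interpolation=cv2.INTER_CUBIC),alpha=1.5))
E
```

```text
time: 22.68
tool_pos: [0.5391, 0.0083, 0.0667]
ee_rot: [-1.572, -0.0, 0.05]
wrist_force: [-0.8, -0.7, -0.7]
width: 0.0313
```

View pics/s18.png

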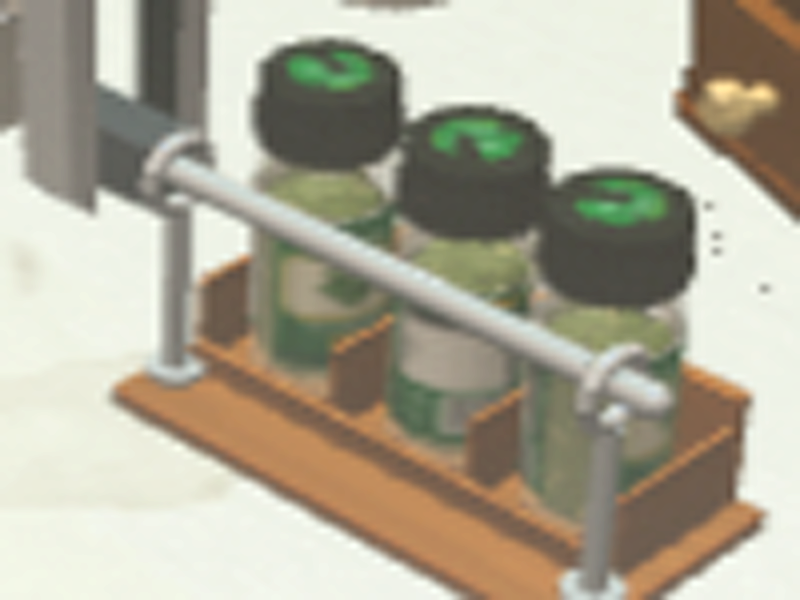

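```bash
python3 -m creep '[[0,0,0,0,0,0,90],[0,0,0,0,0,0,60],[0,0,0,0,0,0,60],[0,-30,0,0,0,0,60],[0,-60,0,0,0,0,60]]'
python3 -m creep '[[0,-60,30,0,0,0,60],[0,-60,60,0,0,0,60],[0,-60,60,0,0,0,60],[0,-60,60,0,0,0,60]]'
python3 - <<'E'
from h import *
s=robot.snapshot("scene"); c=s["color"][190:290,280:400]; cv2.imwrite("pics/s19.png",cv2.convertScaleAbs(cv2.resize(c,None,fx=6.6,fy=6,interpolation=cv2.INTER_CUBIC),alpha=1.5))
p,R,o=pose();print(o["wrist_force"].round(1))
for n in ("rod_neck","rod_tip","rod","eye_left","dosing_cup"): print(n,lm(n,"scene"))
s,W=wrist("w19"); np.savez("w19.npz",W=W,**{k:s[k] for k in("fx","fy","cx","cy")})
for n in ("rod_neck","rod_tip","rod","eye_left"): print(n,lm(n,"wrist"))
E
```

```text
time: 23.35
tool_pos: [0.5386, 0.0092, 0.127]
ee_rot: [-1.571, 0.001, 0.051]
wrist_force: [0.0, 0.1, 0.2]
width: 0.0714
time: 23.85
tool_pos: [0.5355, 0.0686, 0.186]
ee_rot: [-1.571, 0.002, 0.051]
wrist_force: [0.7, 0.1, -0.8]
width: 0.0723
[-0.1 -0.  -0.2]
rod_neck [(0.83, [0.5381, -0.0155, 0.0803])]
rod_tip [(0.61, [0.5468, -0.1844, 0.0822])]
rod [(0.89, [0.5403, 0.0092, 0.0701])]
eye_left [(0.74, [0.5404, -0.0171, 0.0828])]
dosing_cup [(0.7, [0.6108, 0.1604, 0.0013])]
rod_neck [(0.69, [0.5422, -0.0119, 0.0836])]
rod_tip [(0.33, [0.5749, -0.0382, 0.0062])]
rod [(0.76, [0.5348, 0.0118, 0.0713])]
eye_left [(0.64, [0.5371, -0.0135, 0.0778])]
```

View pics/s19.png

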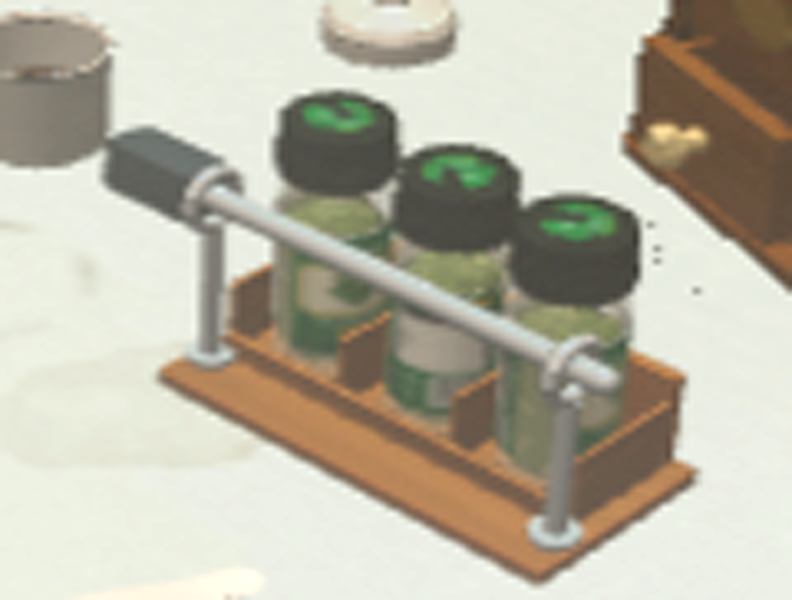

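View pics/w19.png

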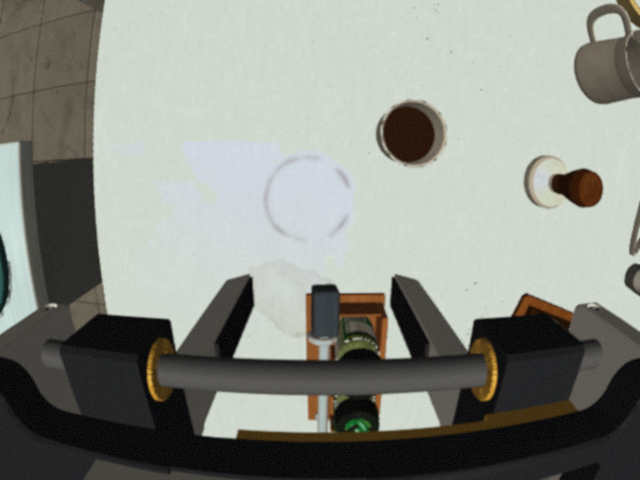

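The rod shows through both rings with the handle at the left one (217, 185). I'll rule out a small gap left by the release by nudging the handle end with shut fingers.

```bash
python3 -m creep '[[0,0,0,0,0,0,255],[0,0,0,0,0,0,255],[0,0,0,0,0,0,255],[0,0,0,0,0,0,255],[0,0,0,0,0,0,255]]'
python3 - <<'E'
from h import *
print(delta(rackpt([-.033,.160,.073]),2.9),pose()[2]["width"])
E
```

```text
time: 25.02
tool_pos: [0.536, 0.0691, 0.1869]
ee_rot: [-1.571, -0.0, 0.051]
wrist_force: [0.3, -0.1, -0.1]
width: 0.0252
(array([ -0.2, 113.9,  -3. ]), array([-0.01,  0.01,  0.  ])) 0.02523675673972558
```

```bash
python3 -m creep '[[0,40,0,0,0,0,255],[0,80,0,0,0,0,255],[0,113,0,0,0,0,255],[0,113,0,0,0,0,255]]'
python3 -m creep '[[0,0,-6,0,0,0,255],[0,0,-12,0,0,0,255],[0,0,-18,0,0,0,255],[0,0,-18,0,0,0,255]]'
python3 -m creep '[[0,0,-2,0,0,0,255],[0,0,-4,0,0,0,255],[0,0,-5,0,0,0,255]]'
```

```text
time: 25.52
tool_pos: [0.5334, 0.069, 0.0707]
ee_rot: [-1.571, 0.007, 0.051]
wrist_force: [-0.2, 1.0, -0.2]
width: 0.0005
time: 26.02
tool_pos: [0.5374, 0.0505, 0.0747]
ee_rot: [-1.571, -0.001, 0.05]
wrist_force: [0.5, 0.2, -0.4]
width: 0.0
time: 26.4
tool_pos: [0.5371, 0.0461, 0.0738]
ee_rot: [-1.571, 0.0, 0.051]
wrist_force: [-0.4, 0.5, -0.0]
width: 0.0008
```

```bash
python3 -m creep '[[0,0,-2,0,0,0,255],[0,0,-4,0,0,0,255],[0,0,-5,0,0,0,255],[0,0,-5,0,0,0,255]]'
python3 -m creep '[[0,0,-1,0,0,0,255],[0,0,-2,0,0,0,255],[0,0,-2,0,0,0,255]]'
```

```text
time: 26.9
tool_pos: [0.5374, 0.0411, 0.0739]
ee_rot: [-1.571, -0.0, 0.051]
wrist_force: [-0.3, -0.5, 0.5]
width: 0.0007
time: 27.28
tool_pos: [0.5375, 0.0391, 0.0739]
ee_rot: [-1.571, -0.0, 0.051]
wrist_force: [0.4, 0.9, 0.4]
width: 0.0008
```

```bash
python3 -m creep '[[0,0,-1,0,0,0,255],[0,0,-2,0,0,0,255],[0,0,-2,0,0,0,255]]'
python3 -m creep '[[0,0,-1,0,0,0,255],[0,0,-2,0,0,0,255],[0,0,-2,0,0,0,255]]'
```

```text
time: 27.65
tool_pos: [0.5374, 0.0388, 0.0741]
ee_rot: [-1.568, 0.0, 0.051]
wrist_force: [-0.5, 6.4, 1.3]
width: 0.0004
time: 28.02
tool_pos: [0.5373, 0.0386, 0.0743]
ee_rot: [-1.564, 0.0, 0.052]
wrist_force: [-2.1, 9.4, 2.6]
width: 0.0007
```

Firm stop at once, under 0.5 mm of give at 9 N, so it was home. I back off +y and rise clear.

```bash
python3 -m creep '[[0,0,10,0,0,0,255],[0,0,25,0,0,0,255],[0,0,40,0,0,0,255],[0,-60,40,0,0,0,255],[0,-120,40,0,0,0,255]]'
python3 -m creep '[[0,-30,60,0,0,0,255],[0,-30,120,0,0,0,255],[0,-30,120,0,0,0,255],[0,-30,120,0,0,0,255]]'
python3 - <<'E'
from h import *
s=robot.snapshot("scene"); c=s["color"][190:290,280:400]; cv2.imwrite("pics/s20.png",cv2.convertScaleAbs(cv2.resize(c,None,fx=6.6,fy=6,interpolation=cv2.INTER_CUBIC),alpha=1.5))
for n in ("rod_neck","rod_tip","jar_left","jar_loose","dosing_cup"): print(n,lm(n,"scene"))
s=robot.snapshot("top"); c=s["color"][195:255,230:390]; cv2.imwrite("pics/t20.png",cv2.convertScaleAbs(cv2.resize(c,None,fx=5,fy=5,interpolation=cv2.INTER_CUBIC),alpha=1.5))
print(lm("dosing_cup","top"),pose()[2]["tool_pos"])
E
```

```text
time: 28.65
tool_pos: [0.5348, 0.0759, 0.1941]
ee_rot: [-1.571, 0.003, 0.052]
wrist_force: [0.9, -0.5, -0.4]
width: 0.0008
time: 29.15
tool_pos: [0.5293, 0.1952, 0.2233]
ee_rot: [-1.572, 0.001, 0.052]
wrist_force: [1.2, 0.1, -0.2]
width: 0.0003
rod_neck [(0.63, [0.5431, -0.0109, 0.0807])]
rod_tip [(0.66, [0.5449, -0.1867, 0.0833]), (0.33, [0.5787, -0.092, 0.0024])]
jar_left [(0.59, [0.5728, -0.04, 0.0105])]
jar_loose [(0.92, [0.5798, -0.0916, 0.0065])]
dosing_cup [(0.89, [0.6127, 0.1578, 0.0005])]
[(0.67, [0.6115, 0.1649, 0.0061])] [0.52974791 0.19411661 0.22383284]
```

View pics/s20.png

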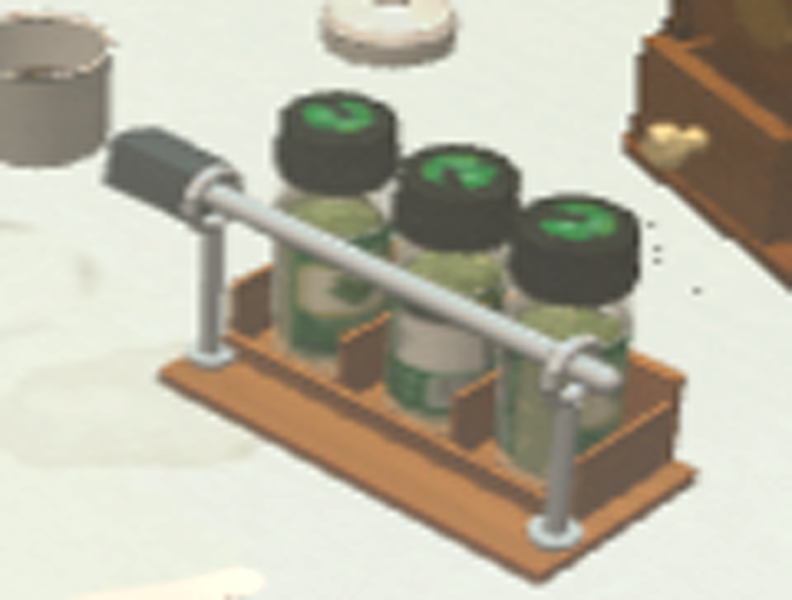

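View pics/t20.png

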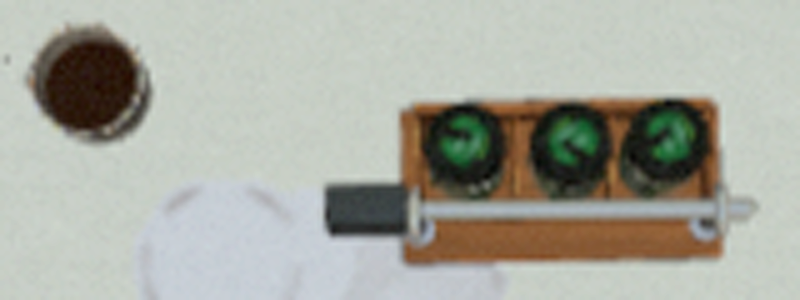

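Both views show the handle tight against the left eyelet, the shaft through both rings in front of three upright jars, and the cup in place. Handing in.

```bash
python3 -c "
from bench import robot
print(robot.close_job())"
```

```text
the job is handed in; nothing more can be done
None
```

I lowered the loose jar into the middle bay and set it down at about 6 N of contact force. I then threaded the rod through both eyelets and pushed it home, and handed the job in at about 29.5 s of the 61 s allowed.

**Rod seated:** after releasing the rod, I nudged the handle end with the shut fingers. It gave less than 0.5 mm at 9 N, so the handle is up against the left eyelet. The largest force reading I saw at any point was about 10 N.

**Last pictures:** the scene and top views show the shaft through both rings in front of three upright jars, and the robot clear of everything.

**Dosing cup:** it looks unmoved. The scene network's last reading was 4 mm from its first in y and the top network's 3 mm, both within their stated error, and nothing came near the cup.

**Fit of the rod:** when released, it settled slightly nose-up within the play in the holes. It also touched the ring after being lowered about 1.3 mm, where I expected 3 mm. Neither affected how it seated.

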